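# Swing the drain hook over the wash bowl and hang up the sherd basket

### The arm

A 7-joint arm with a two-finger parallel gripper is mounted at the origin on the work surface. World frame = base frame: x ahead of the robot, y to its left, z up, the work surface at z = 0. Lengths are in m, angles in rad, forces in N, time in s.
With the tool pointing down it reaches from about 0.425 to 0.925 m from the base axis. Payload 6.8 kg.
Tool frame: the origin (TCP) lies at the very end of the fingers, on their centre line; the grasp point (between the pads) lies r.hold_point_z behind it (r.hold_point_z is the distance from the TCP to the grasp point, in m); z points along the fingers, x is the direction in which the jaws open and shut, and the axes are right-handed (so a half turn about z gives the same grasp; the last joint's range is limited). The gripper opens to 85 mm and grips with 20 to 120 N. Pads are 22 mm wide; open, the fingers measure 114 mm over their backs; the gripper's body (76 mm by 85 mm) begins 54 mm behind the grasp point. The pads swing forward as they close: fully open they stand 13 mm farther back than shut.
Start: joints at [1.24, 0.477, 0.022, 1.555, -0.011, 1.109, -0.083], TCP at [0.149, -0.658, 0.231] pointing down, gripper open.
Joint ranges: [-2.96, 2.96], [-0.34, 2.1], [-1.41, 1.46], [0.24, 2.44], [-1.37, 4.51], [0.17, 1.92], [-2.96, 2.96]. Speed limits (rad/s): [2.39, 2.39, 3.14, 3.14, 3.14, 3.14, 3.14].

### API

Orientations are given as a unit quaternion [x, y, z, w].
In Python, from cell import r gives the robot as it stands. The module is installed in compiled form; this text tells all that it offers.
- The arm moves only by the tool servo_tool, never from a script. Its argument "targets" is a list of rows, each a list of 2 entries, a list of its own where there are three numbers: the shift along the world's x, y, z in cm, then the turn, a rotation vector about the world's x, y, z in rad. In form: [[[dx, dy, dz], [rx, ry, rz]], ...]. A call has 1 to 20 rows; each row shifts and turns the commanded pose from where the row before left it; what a row does not reach is not made up. A row lasts 1/10 s, in which the tool goes at most 50 mm and 8.59 degrees, less where a joint would pass 70% of its speed; a pose out of reach is approached as far as the arm can. A call with a gripper value outside its range is refused whole. "jaw" is the opening, from 0 (shut) to 1 (fully open), set as the call begins (left out, the last holds). The fingers move at their own pace and stop on an object; "squeeze" is the grip in N (left out, the last holds). Time passes only in rows, so rows that do not move let the fingers close. It gives the time, the measured TCP pose, the force and the opening at its end, in the units of the state.
- r.get_obs(): the state, without advancing time (a new reading comes with each control period).
- r.get_image(name): name is "scene" or "top" or "wrist"; returns (picture, depth): 384x512x3 uint8, red, green, blue; 384x512 float32, m along the optical axis (not along the pixel's ray), 0 where there is no reading.
- r.camera_model(name): a dict with "camera_matrix" (3x3 intrinsics, pixels), "rvec" (rotation vector, rad) and "tvec" (3), from world to camera coordinates, as OpenCV has them. Camera axes: x right, y down, z forward; pixel columns grow to the right and rows downward; lengths in m; the calibration is good to about 2 mm. A picture is of the moment at which its call begins: read the wrist's pose just before it. camera_model takes no time and is no camera call; for the wrist camera it gives the pose at the moment of the call.
- r.hand_in(): hands the job in, once; it reports no verdict.
The state is a dict: "clock": time; "joint_positions": joint angles; "qd": joint speeds; "effort": joint torques, N m; "position": TCP position; "tool_rot": TCP orientation; "wrist_force": force on the tool from outside, world axes, zero at the start; "moment": the same for the moment, N m; "width": opening from 0.0 (shut) to 1.0 (fully open).
Only numpy, scipy, OpenCV 4.12 (cv2) and the standard library are available. Lean on these libraries where they do the work, as an engineer would, in place of code of your own. Each camera call takes 0.05 s, during which the arm holds its last target.

### The job

Swing the hook arm of the drain stand round until it drops into the notch of its index plate, facing out over the wash bowl, and do not force it once it has caught. Then hang the basket of washed sherds on the hook by its hoop, setting it down gently, so that it hangs level and free above the bowl to drip. Do not tip the basket, and leave the jar, the thread cone and the plaster bowl where they stand.

Things in the scene. Friction and masses are not known exactly. Their poses are not given: they have to be found in the camera images.
- swing_arm: Hook arm: a level steel rod 9 mm thick swivelling on an upright 16 mm post with a round 140 mm foot. Origin on the post's axis at the rod's centre line, 240 mm above the bench while the pin rides on the rim; x axis out along the arm, z up. Hub 25 mm across, from 33 mm below to 19 mm above the origin; the post ends 30 mm above the origin. 0.36 kg, free to rise and sink on the post.
- rod_push (a point): On the rod's centre line 110 mm out from the post's axis, axes as the arm's: good for a finger. The rod is straight from hub to 135 mm out. It turns either way with light friction (about 1 N here) and stands where left. Push it sideways with a finger, not clamped: it must be free to sink. Go slowly (30 mm/s) where the notch may be or it can be passed. Over 10 N from the fingers is forcing it.
- index_pin (a point): Point of the index finger, a 6 mm pin under the hub, 45 mm out, 25 mm below the rod's line. It rides on the raised rim of a 102 mm steel index plate (rim 212 mm above the bench) with one notch, 5 mm deep. Over it the arm sinks 5 mm by its weight (origin then 235 mm up) and is caught, with 5 mm of play at the hook. The notch's heading is not measured: within 17 degrees of post to bowl middle.
- hook_seat (a point): Where a hoop rests: bottom of the hook's V, on top of the rod, 150 mm out from the post's axis, 5.5 mm below the rod's centre line; axes as the arm's. The rod dips from 135 mm out to the seat, is back at rod height at 165 mm and ends in an upturned tip 171 mm out whose top is 17 mm above the rod's centre line.
- basin: Round light-green wash bowl, 238 mm across the rim, 80 mm high, standing beside the stand's foot and staying put. Origin: middle of its underside.
- basket_center (a point): Middle (94 mm above the underside) of the steel dip basket: a round perforated pan 90 mm across, 55 mm high, holding sherds, 0.2 to 0.4 kg, upright on the bench, with a rigid hoop of 8 mm rod and above it an upright black hand grip; 188 mm high in all. y axis along the hoop's level top bar, x across it, z up.
- hoop_mid (a point): Middle of the underside of the hoop's level top bar, 130 mm above the basket's underside; the bar is 8 mm thick and 52 mm long, from its ends the hoop slopes out to the pan's rim. This spot belongs on the hook, the bar lying across the arm; hung here the basket hangs level. Axes as the basket's.
- basket_grip (a point): Centre of the basket's hand grip, 38 mm straight above hoop_mid: an upright rounded plastic block, 14 mm (x) by 26 mm (y), 40 mm high, on a 10 mm stem 10 mm above the bar. Held across its 26 mm width, fingers that reach down past it go either side of the hook, clear of it. Axes as the basket's.
- jar: Bystander: closed glass jar, 66 mm across, 85 mm high, loose. Origin: middle of its underside.
- thread_cone: Bystander: cone of dark red thread, 54 mm across, 92 mm high, loose. Origin: middle of its underside.
- plaster_bowl: Bystander: small green bowl, 90 mm across, 45 mm high, loose. Origin: middle of its underside.
Mind the look-alikes: they are no part of the job. Of the things that look like the part that bears basket_center, the smaller one is meant.

How it is judged:
On the way, in this order (a step that is already met when the one before it is completed fails the run):
1. the arm has dropped into the notch of its index plate, before the basket hangs on it (height (world z) of swing_arm below 0.2365 m and horizontal distance between hook_seat and basin below 0.06 m), for 0.3 s.
2. the basket hangs by its hoop on the hook (distance between hoop_mid and hook_seat below 0.02 m and contact force between basket and swing_arm above 1 N), for 0.3 s.
At the end, for the whole second after the job is handed in: Arm down in the notch (origin under 236.5 mm up); basket still on the hook alone, hoop middle within 20 mm of the seat, within 0.2 rad of upright, its middle within 60 mm of the bowl's (from above), clear of the bowl; jar, cone and small bowl within 30 mm of their start (all of step 2 and height (world z) of swing_arm below 0.2365 m and angle between basket_center's own z axis and vertical below 0.2 rad and horizontal distance between basket_center and basin below 0.06 m and contact force between basket and basin below 0.1 N and linear speed of basket below 0.05 m/s and distance of each of jar, thread_cone, plaster_bowl from where it was at the start of the episode below 0.03 m); the robot touches nothing.
It fails at once if the arm is forced: more than 10 N from the fingers (contact force between the fingers and swing_arm above 10 N).
It fails at once if the basket is knocked or dropped on to the hook: more than 22 N (contact force between basket and swing_arm above 22 N).
It fails at once if the basket is let fall (moving faster than 0.3 m/s out of the fingers) (contact force between the fingers and basket below 0.2 N and linear speed of basket above 0.3 m/s).
It fails at once if the basket is tipped by more than 0.6 rad (angle between basket_center's own z axis and vertical above 0.6 rad).
It fails at once if a bystander is knocked away or over (distance of any of jar, thread_cone, plaster_bowl from where it was at the start of the episode above 0.03 m).
It also fails if it takes over 72 s, if anything falls off the work surface, if the arm or the gripper's body presses on something with over 40 N, if the wrist force passes 120 N, or if a joint passes its speed limit or range.

## Working session

There is one attempt and no reset: what is moved stays moved. The work goes in short steps, Python scripts to look and compute and a tool call to move; the robot and the scene stay as the last step left them, time stands still between calls to the robot, and variables do not carry over. Pictures are saved under pics/ and viewed, and the job is handed in when it is done.

Besides the shell and the picture viewer there is one more tool, called as name([rows], argument=value, ...), one row to a line, values as JSON. servo_tool: Moves the arm, as the interface text tells. Its arguments: {"type":"object","properties":{"targets":{"type":"array","items":{"type":"array"}},"jaw":{"type":"number"},"squeeze":{"type":"number"}},"required":["targets"]}

```bash
mkdir -p pics && cat > h.py <<'E'
import numpy as np, cv2
from cell import r
def grab(name,fn):
    m=r.camera_model(name); im,d=r.get_image(name)
    cv2.imwrite('pics/'+fn+'.png',im[:,:,::-1]); np.savez('pics/'+fn+'.npz',im=im,d=d,K=m['camera_matrix'],rv=m['rvec'],tv=m['tvec'])
    return im,d,m
def load(fn):
    z=np.load('pics/'+fn+'.npz'); return z['im'],z['d'],z['K'],z['rv'],z['tv']
def cloud(fn):
    im,d,K,rv,tv=load(fn); R=cv2.Rodrigues(rv.reshape(3,1))[0]
    v,u=np.mgrid[:d.shape[0],:d.shape[1]]
    p=np.stack([(u-K[0,2])/K[0,0]*d,(v-K[1,2])/K[1,1]*d,d],-1)
    w=(p-tv.reshape(3))@R
    w[d==0]=np.nan
    return im,w
def ray(fn,u,v,z):
    im,d,K,rv,tv=load(fn); R=cv2.Rodrigues(rv.reshape(3,1))[0]
    c=-R.T@tv.reshape(3); q=R.T@np.array([(u-K[0,2])/K[0,0],(v-K[1,2])/K[1,1],1]); s=(z-c[2])/q[2]
    return c+s*q
def proj(fn,p):
    im,d,K,rv,tv=load(fn); return cv2.projectPoints(np.array(p,float).reshape(-1,3),rv,tv,K,None)[0].reshape(-1,2)
E
python3 - <<'E'
from h import *
print(r.get_obs(), r.hold_point_z)
for n in("scene","top","wrist"): 
    grab(n,n+'0'); m=r.camera_model(n); print(n,m['camera_matrix'][0,0],-cv2.Rodrigues(np.array(m['rvec']))[0].T@np.array(m['tvec']).ravel())
E
```

```text
{'clock': 0.0, 'joint_positions': array([ 1.23990903,  0.47781797,  0.02235044,  1.55646355, -0.01147522,
        1.10931473, -0.08306243]), 'qd': array([-0.00045338,  0.00115173,  0.00116113,  0.00113996, -0.00091216,
       -0.0007171 , -0.00012931]), 'effort': array([ 2.82235760e-04, -5.96450472e+01,  1.60754666e+00, -2.81194907e+01,
        1.24232116e-02,  9.33530799e-03,  3.24925929e-05]), 'position': array([ 0.14897768, -0.6577349 ,  0.23030886]), 'tool_rot': array([ 7.81347202e-01, -6.24095882e-01, -7.81912959e-04, -5.17450935e-04]), 'wrist_force': array([ 0.34015148,  0.11191485, -0.4599411 ]), 'moment': array([ 0.025349  , -0.00818323,  0.07306995]), 'width': 0.9994944911319038} 0.0187
scene 490.9434060104077 [1.03945715 0.60715957 0.95399163]
top 433.63191140397055 [ 0.4572214  -0.06276006  1.20662015]
wrist 299.25866039118534 [ 0.22569825 -0.64055503  0.37282509]
```

View pics/scene0.png

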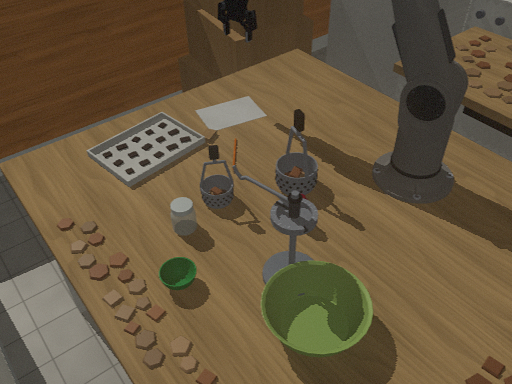

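View pics/top0.png

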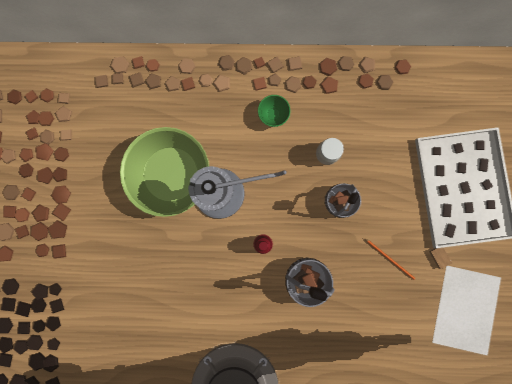

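View pics/wrist0.png

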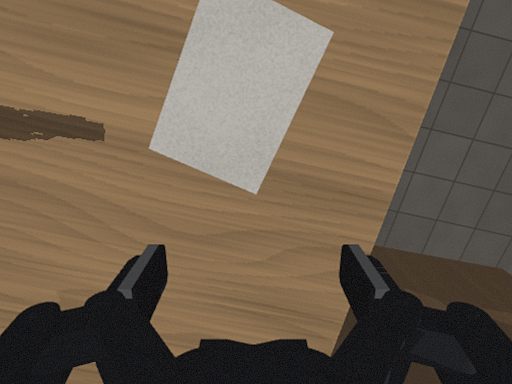

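The top view (x up, y left) shows the wash bowl at (165,172), the stand post at (208,187) with the arm pointing right to the hook at (282,173), the small basket at (343,200), and the larger look-alike at (310,282). The jar is at (332,150), the cone at (263,244) and the green bowl at (274,110).

```bash
python3 - <<'E'
from h import *
im,w=cloud('top0')
big=cv2.resize(im[90:330,110:390,::-1],None,fx=2.8,fy=2.4,interpolation=cv2.INTER_CUBIC); 
crop=im[150:220,180:370,::-1]; cv2.imwrite('pics/c1.png',cv2.resize(crop,None,fx=4.2,fy=4.2,interpolation=cv2.INTER_CUBIC))
im2=cv2.imread('pics/scene0.png'); cv2.imwrite('pics/c2.png',cv2.resize(im2[100:360,150:380],None,fx=2.3,fy=2.3,interpolation=cv2.INTER_CUBIC))
for fn in('top0','scene0'):
    im,w=cloud(fn); hsv=cv2.cvtColor(im,cv2.COLOR_RGB2HSV)
    H,S,V=[hsv[...,i].astype(int) for i in range(3)]
    x,y,z=w[...,0],w[...,1],w[...,2]
    area=(x>0.2)&(x<0.9)&(y>-0.45)&(y<0.45)
    # light green bowl rim
    m=(H>32)&(H<50)&(S>90)&area&(z>0.072)&(z<0.09); p=w[m]
    A=np.c_[2*p[:,:2],np.ones(len(p))]; s=np.linalg.lstsq(A,(p[:,:2]**2).sum(1),rcond=None)[0]
    print(fn,'basin',s[:2],np.sqrt(s[2]+s[0]**2+s[1]**2),len(p),p[:,2].max())
    # arm plane
    m=area&(z>0.228)&(z<0.27)&(S<80); p=w[m]; print('arm n',len(p),p.min(0),p.max(0))
    for lo,hi in((0.20,0.216),(0.255,0.28)):
        m=area&(z>lo)&(z<hi)&(S<90); q=w[m]; print(lo,len(q),q.mean(0) if len(q) else 0, q.min(0) if len(q) else 0,q.max(0) if len(q) else 0)
    # small green
    m=(H>55)&(H<85)&(S>120)&area; q=w[m]; print('plaster',(q.min(0)+q.max(0))/2,q.max(0)-q.min(0))
    m=((H>170)|(H<5))&(S>150)&area&(V<140); print('cone',np.nanmedian(w[m],0))
    # small basket region black grip
    m=area&(V<45)&(z>0.13)&(z<0.2); q=w[m]; 
    print('black',len(q))
    n,l,st,c=cv2.connectedComponentsWithStats(m.astype(np.uint8))
    for i in range(1,n):
        if st[i,4]>8: q=w[l==i]; print(c[i],st[i,4],q.min(0),q.max(0))
E
```

```text
top0 basin [0.57456736 0.19230732] 0.11252915156289281 872 0.0849642643132178
arm n 532 [ 0.28160953 -0.20760603  0.23103049] [0.56283009 0.06960844 0.26972067]
0.2 994 [0.52071216 0.05351646 0.20819453] [ 0.29737441 -0.20423101  0.20002491] [0.57443221 0.10615557 0.21598694]
0.255 157 [0.52253638 0.04840654 0.26196195] [ 0.2959319  -0.17587671  0.25526246] [0.5583975  0.06960844 0.27303261]
plaster [ 0.74921035 -0.09447754  0.02435887] [0.08205381 0.08203558 0.05034137]
cone [ 0.38997761 -0.07042777  0.0777789 ]
black 82
[352.70731707 197.92682927] 82 [ 0.49554835 -0.29033423  0.1592989 ] [ 0.51978397 -0.27023547  0.19173192]
scene0 basin [0.57376039 0.19443435] 0.11275694095799897 1355 0.08415913708298252
arm n 473 [ 0.29511753 -0.19874802  0.22827223] [0.56221651 0.07272494 0.2699816 ]
0.2 892 [0.52702679 0.06365741 0.207999  ] [ 0.29733113 -0.20140516  0.20001416] [0.57359032 0.10963783 0.21597653]
0.255 132 [0.52578928 0.05488965 0.26215654] [ 0.508368   -0.11039169  0.255009  ] [0.55987716 0.07272494 0.27194593]
plaster [ 0.74928559 -0.09083084  0.02439582] [0.08521728 0.08759759 0.04725956]
cone [ 0.38072319 -0.0604812   0.09210224]
black 64
[213.3220339  153.27118644] 59 [ 0.50011525 -0.28338668  0.14823705] [ 0.52090585 -0.26813415  0.1892739 ]
```

View pics/c1.png

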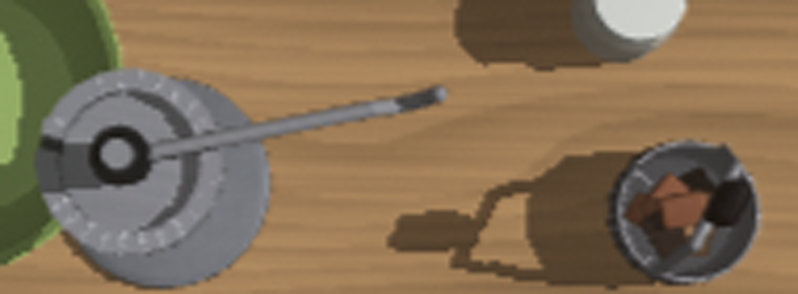

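View pics/c2.png

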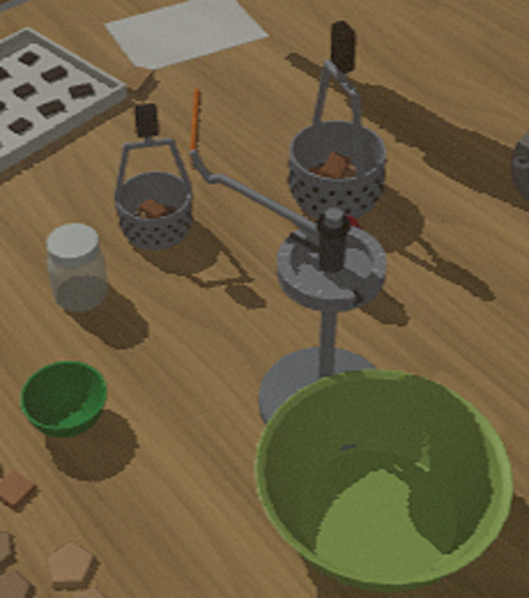

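```bash
python3 - <<'E'
from h import *
def fitc(p):
    A=np.c_[2*p[:,:2],np.ones(len(p))]; s=np.linalg.lstsq(A,(p[:,:2]**2).sum(1),rcond=None)[0]
    return s[:2],np.sqrt(s[2]+s[0]**2+s[1]**2)
for fn in('top0','scene0'):
    im,w=cloud(fn); hsv=cv2.cvtColor(im,cv2.COLOR_RGB2HSV); S=hsv[...,1].astype(int)
    x,y,z=w[...,0],w[...,1],w[...,2]
    m=(np.hypot(x-.525,y-.058)<.07)&(z>.203)&(z<.22)
    mm=cv2.morphologyEx(m.astype(np.uint8),cv2.MORPH_CLOSE,np.ones((5,5)))
    c=max(cv2.findContours(mm,0,cv2.CHAIN_APPROX_NONE)[0],key=cv2.contourArea)[:,0]
    P=np.array([ray(fn,u,v,.212) for u,v in c])
    ctr=P.mean(0)[:2]
    for _ in range(5):
        c0,R0=fitc(P); e=np.abs(np.hypot(*(P[:,:2]-c0).T)-R0); P=P[e<max(.003,np.percentile(e,80))]
    print(fn,'plate',c0,R0,len(P))
    m=(np.hypot(x-c0[0],y-c0[1])<.02)&(z>.262)&(z<.28); print('posttop',np.median(w[m],0),m.sum(), w[m].min(0),w[m].max(0))
    # arm rod
    m=(y<c0[1]-.03)&(y>-.15)&(np.abs(x-.54)<.04)&(z>.225)&(z<.265); q=w[m]; v,u=np.nonzero(m)
    print('rod',len(q)); d=np.hypot(q[:,0]-c0[0],q[:,1]-c0[1])
    for a,b in((.04,.06),(.06,.08),(.08,.1),(.1,.12),(.12,.135),(.135,.15),(.15,.165),(.165,.18)):
        k=(d>=a)&(d<b); 
        if k.any(): print(a,k.sum(),q[k].mean(0),np.degrees(np.arctan2(q[k].mean(0)[1]-c0[1],q[k].mean(0)[0]-c0[0])))
    # basket
    m=(np.hypot(x-.51,y+.27)<.08)&(z>.02); q=w[m]
    r_=(q[:,2]>.05)&(q[:,2]<.06); print('rim',fitc(q[r_]),r_.sum())
    for a,b in((.065,.08),(.08,.1),(.1,.12),(.12,.137),(.137,.15),(.15,.185),(.185,.2)):
        k=(q[:,2]>a)&(q[:,2]<b); print(a,k.sum(), q[k].mean(0) if k.any() else 0,q[k].min(0) if k.any() else 0,q[k].max(0) if k.any() else 0)
    k=(q[:,2]>.122)&(q[:,2]<.14); b=q[k]; 
    if len(b)>4:
        U,s,V=np.linalg.svd(b[:,:2]-b[:,:2].mean(0)); print('bar dir',V[0],s)
im,_=cloud('top0'); c=im[160:215,182:240,::-1]; cv2.imwrite('pics/c3.png',cv2.resize(c,None,fx=10,fy=10,interpolation=cv2.INTER_CUBIC))
im,_=cloud('scene0'); c=im[180:250,255:335,::-1]; cv2.imwrite('pics/c4.png',cv2.resize(c,None,fx=8,fy=8,interpolation=cv2.INTER_CUBIC))
E
```

```text
top0 plate [0.52334284 0.05458211] 0.0503113921319309 123
posttop [0.52355791 0.05445282 0.26955753] 52 [0.51087921 0.04034769 0.26206591] [0.53523369 0.06139923 0.27303261]
rod 257
0.04 35 [0.53350798 0.00570209 0.24303194] -78.25215245360228
0.06 35 [ 0.53787942 -0.01354495  0.24280982] -77.95516783599443
0.08 36 [ 0.54204415 -0.03331727  0.24303746] -77.98895076110746
0.1 35 [ 0.54614862 -0.05308149  0.24351568] -78.04014365122153
0.12 27 [ 0.54979841 -0.07004366  0.24333455] -78.01515876605795
0.135 27 [ 0.55289601 -0.08481934  0.23879463] -78.03048945665357
0.15 27 [ 0.55586481 -0.09987889  0.23979975] -78.10996980695757
0.165 17 [ 0.55871742 -0.11112549  0.25288765] -77.94961165615197
rim (array([ 0.50821158, -0.28059754]), np.float64(0.043280656139202296)) 115
0.065 9 [ 0.48734768 -0.26863176  0.07017809] [ 0.46777675 -0.30131667  0.06522367] [ 0.54972038 -0.25707442  0.07815076]
0.08 14 [ 0.50389256 -0.2767823   0.08870866] [ 0.47274535 -0.3002773   0.08064183] [ 0.5457704  -0.2591085   0.09905881]
0.1 14 [ 0.49554652 -0.2716381   0.10875917] [ 0.47517805 -0.29578881  0.10063
[... 1583 characters left out ...]
80391 -0.25548522  0.09926689]
0.1 36 [ 0.50815467 -0.27733581  0.10939833] [ 0.47516579 -0.29829662  0.10029495] [ 0.54103582 -0.2580272   0.11937007]
0.12 64 [ 0.50861924 -0.27750707  0.13168398] [ 0.47791379 -0.29335639  0.12156653] [ 0.53748958 -0.26064543  0.13699787]
0.137 34 [ 0.50845813 -0.27664417  0.14115096] [ 0.48834091 -0.29196104  0.13713832] [ 0.53319916 -0.26162048  0.14971105]
0.15 105 [ 0.50940983 -0.27462411  0.16833645] [ 0.49556807 -0.28596742  0.15134162] [ 0.52090585 -0.26607478  0.18470911]
0.185 29 [ 0.50894933 -0.27711863  0.18727304] [ 0.49609335 -0.28658729  0.18512545] [ 0.51939202 -0.26746302  0.19028307]
bar dir [ 0.88557335 -0.46449957] [0.18310512 0.02288882]
```

View pics/c3.png

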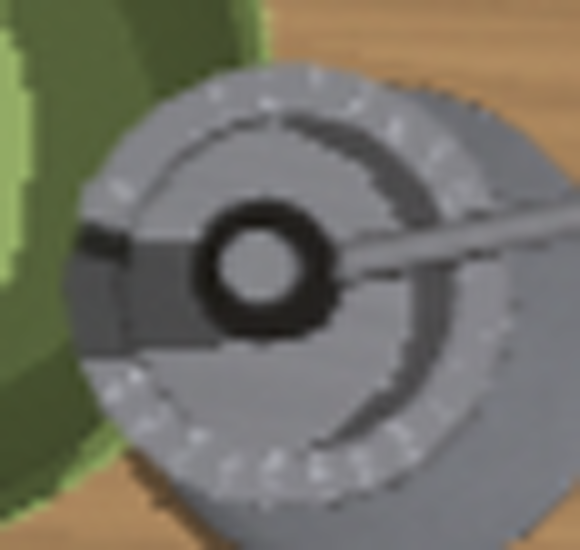

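View pics/c4.png

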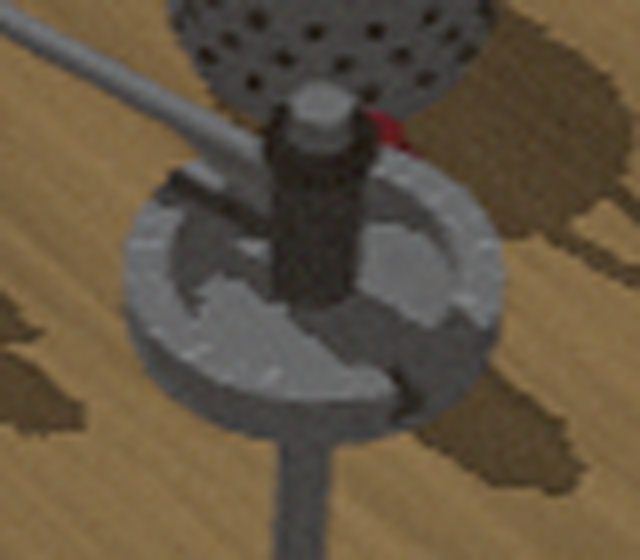

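The dark notch shows at (103,243) in the top-view plate crop, which is full-image (192.3,184.3). The scene crop shows it at (400,380), full-image (305,227.5).

```bash
python3 - <<'E'
from h import *
for fn,uv,up in(('top0',(192.3,184.3),(207.9,186.5)),('scene0',(305,227.5),(295,193))):
    p=ray(fn,*uv,.210); a=ray(fn,*up,.27); print(fn,p,a)
    for c in ((.5235,.0555),(.524,.0585)): print(np.degrees(np.arctan2(p[1]-c[1],p[0]-c[0])),np.hypot(p[1]-c[1],p[0]-c[0]))
c=np.array([.524,.056]); b=np.array([.574,.193]); print(np.degrees(np.arctan2(*(b-c)[::-1])),np.linalg.norm(b-c))
# bystanders and big basket height
im,w=cloud('top0')
for n,(x,y) in dict(bigb=(.34,-.18),jar=(.66,-.22)).items():
    m=np.hypot(w[...,0]-x,w[...,1]-y)<.09; q=w[m]; q=q[q[:,2]>.03]; print(n,q.min(0),q.max(0))
print(r.get_obs()['clock'])
E
```

```text
top0 [0.53117373 0.09631727 0.21      ] [0.52250211 0.05262663 0.27      ]
79.35256328539131 0.04153234328462128
79.25892925455047 0.03849166399902055
scene0 [0.53225912 0.10257452 0.21      ] [0.52329288 0.05709931 0.27      ]
79.45955716297553 0.04788249246237638
79.38643807310194 0.04484168612740122
69.94976312860337 0.14583895227270385
bigb [ 0.25642565 -0.24870566  0.03000472] [ 0.35396354 -0.12985199  0.25526246]
jar [ 0.60818326 -0.2723003   0.03012154] [ 0.67067847 -0.21236835  0.0926034 ]
0.15
```

servo_tool([
  [[0,0,4],[0,0,0]],
  [[1,1.5,4],[0,0,0]],
  [[2,3.5,2],[0,0,0]],
  [[2.2,3.7,0],[0,0,0]],
  [[2.2,3.7,0],[0,0,0]],
  [[2.2,3.7,0],[0,0,0]],
  [[2.2,3.7,0],[0,0,0]],
  [[2.2,3.7,0],[0,0,0]],
  [[2.2,3.7,0],[0,0,0]],
  [[2.2,3.7,0],[0,0,0]],
  [[2.2,3.7,0],[0,0,0]],
  [[2.2,3.7,0],[0,0,0]],
  [[2.2,3.7,0],[0,0,0]],
  [[2.2,3.7,0],[0,0,0]],
  [[2.2,3.7,0],[0,0,0]],
  [[2.2,3.7,0],[0,0,0]],
  [[2.2,3.7,0],[0,0,0]],
  [[1.5,2,0],[0,0,0]],
], jaw=0, squeeze=20)

```text
clock: 1.95
position: [0.5031, -0.0665, 0.3314]
tool_rot: [0.783, -0.623, -0.0, -0.001]
wrist_force: [-1.1, 0.2, -0.5]
width: 0.0
```

servo_tool([
  [[0.3,0.5,-2.5],[0,0,0]],
  [[0.2,0.2,-3],[0,0,0]],
  [[0,0,-3],[0,0,0]],
  [[0,0,-2],[0,0,0]],
  [[0,0,-0.4],[0,0,0]],
  [[0,0,0],[0,0,0]],
])

```text
clock: 2.55
position: [0.5069, -0.0633, 0.2221]
tool_rot: [0.781, -0.624, -0.001, 0.0]
wrist_force: [0.3, -0.7, 0.6]
width: 0.002
```

```bash
python3 - <<'E'
from h import *
o=r.get_obs(); print(o['position'],o['wrist_force'])
grab('top','top1'); im,d,m=grab('wrist','wrist1')
im,_=cloud('top1'); cv2.imwrite('pics/c5.png',cv2.resize(im[130:230,150:320,::-1],None,fx=4.5,fy=4.5,interpolation=cv2.INTER_CUBIC))
E
```

```text
[ 0.50686715 -0.06331315  0.22205567] [ 0.34469328 -0.66184766  0.59500603]
```

View pics/c5.png

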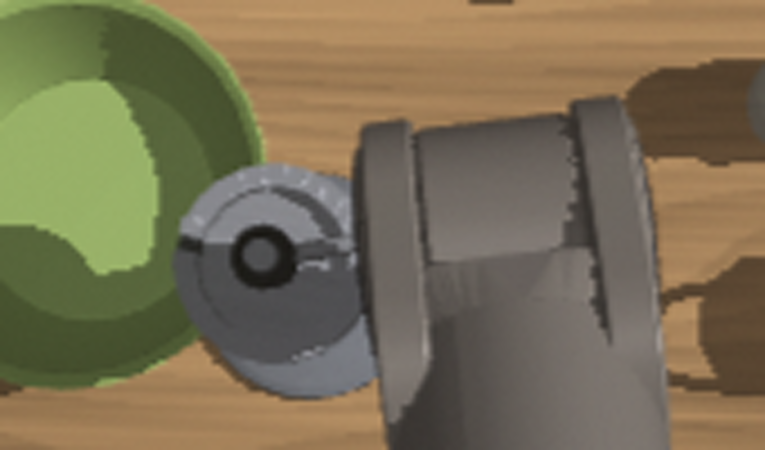

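View pics/wrist1.png

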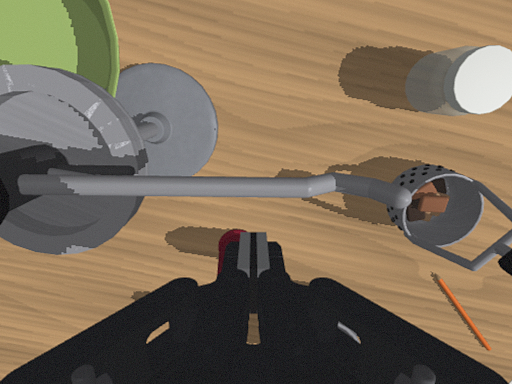

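The wrist view shows the rod level across rows 177–197, ahead of the closed fingertips at (253,240). The fingers have a clear way to it.

servo_tool([
  [[0.8,0.17,0],[0,0,0]],
  [[0.6,0.13,0],[0,0,0]],
  [[0.3,0.06,0],[0,0,0]],
  [[0.2,0.04,0],[0,0,0]],
  [[0.2,0.04,0],[0,0,0]],
  [[0.2,0.04,0],[0,0,0]],
  [[0.2,0.04,0],[0,0,0]],
  [[0.2,0.04,0],[0,0,0]],
  [[0.2,0.04,0],[0,0,0]],
])

```text
clock: 3.55
position: [0.5359, -0.0574, 0.2222]
tool_rot: [0.781, -0.624, -0.0, 0.0]
wrist_force: [-1.8, -0.2, 0.8]
width: -0.002
```

```bash
python3 - <<'E'
from h import *
o=r.get_obs(); print(o['position'],o['wrist_force'])
im,d,m=grab('wrist','wrist2')
E
```

```text
[ 0.53590622 -0.0574266   0.22216361] [-1.79982063 -0.22510869  0.8478402 ]
```

View pics/wrist2.png

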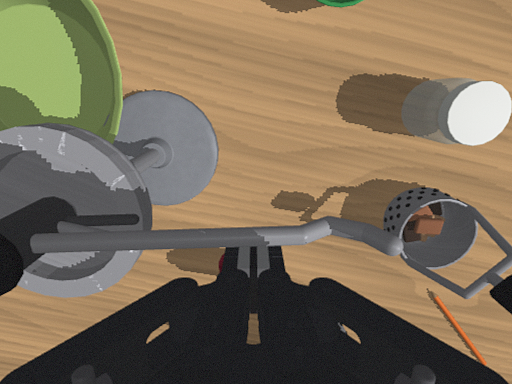

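```bash
cat >> h.py <<'E'
def arc(step,n,P=(.524,.0565),rad=.113):
    o=r.get_obs(); p=o['position'][:2]-np.array(P); a=np.arctan2(p[1],p[0]); print('r',np.hypot(*p),'ang',np.degrees(a),'z',o['position'][2],'F',o['wrist_force'],'t',o['clock'])
    s=np.ones(n)*step; cur=p.copy(); R0=np.hypot(*p); out=[]
    for i in range(n):
        a+=s[i]; R=R0+(rad-R0)*(i+1)/n; q=R*np.array([np.cos(a),np.sin(a)]); dd=np.round((q-cur)*100,2); cur=cur+dd/100
        out.append([[float(dd[0]),float(dd[1]),0],[0,0,step]])
    print(out)
E
python3 -c "
from h import *
arc(.06,18)"
```

```text
r 0.11445726557108883 ang -83.81217639767128 z 0.2222265064266151 F [-1.00177924 -0.92516435 -0.69120421] t 3.6
[[[0.68, 0.1, 0], [0, 0, 0.06]], [[0.67, 0.15, 0], [0, 0, 0.06]], [[0.66, 0.18, 0], [0, 0, 0.06]], [[0.65, 0.22, 0], [0, 0, 0.06]], [[0.63, 0.26, 0], [0, 0, 0.06]], [[0.62, 0.3, 0], [0, 0, 0.06]], [[0.59, 0.33, 0], [0, 0, 0.06]], [[0.58, 0.37, 0], [0, 0, 0.06]], [[0.55, 0.4, 0], [0, 0, 0.06]], [[0.53, 0.44, 0], [0, 0, 0.06]], [[0.5, 0.46, 0], [0, 0, 0.06]], [[0.47, 0.49, 0], [0, 0, 0.06]], [[0.43, 0.52, 0], [0, 0, 0.06]], [[0.41, 0.55, 0], [0, 0, 0.06]], [[0.37, 0.57, 0], [0, 0, 0.06]], [[0.34, 0.59, 0], [0, 0, 0.06]], [[0.3, 0.6, 0], [0, 0, 0.06]], [[0.27, 0.63, 0], [0, 0, 0.06]]]
```

servo_tool([
  [[0.25,0.04,0],[0,0,0.02]],
  [[0.43,0.06,0],[0,0,0.04]],
  [[0.67,0.15,0],[0,0,0.06]],
  [[0.66,0.18,0],[0,0,0.06]],
  [[0.65,0.22,0],[0,0,0.06]],
  [[0.63,0.26,0],[0,0,0.06]],
  [[0.62,0.3,0],[0,0,0.06]],
  [[0.59,0.33,0],[0,0,0.06]],
  [[0.58,0.37,0],[0,0,0.06]],
  [[0.55,0.4,0],[0,0,0.06]],
  [[0.53,0.44,0],[0,0,0.06]],
  [[0.5,0.46,0],[0,0,0.06]],
  [[0.47,0.49,0],[0,0,0.06]],
  [[0.43,0.52,0],[0,0,0.06]],
  [[0.41,0.55,0],[0,0,0.06]],
  [[0.37,0.57,0],[0,0,0.06]],
  [[0.34,0.59,0],[0,0,0.06]],
  [[0.3,0.6,0],[0,0,0.06]],
  [[0.27,0.63,0],[0,0,0.06]],
])

```text
clock: 5.5
position: [0.6287, 0.0139, 0.2221]
tool_rot: [0.991, -0.132, -0.0, 0.0]
wrist_force: [-2.2, -1.8, 0.9]
width: 0.0
```

```bash
python3 -c "
from h import *
arc(.06,19); grab('wrist','wrist3')"
```

```text
r 0.11308175439942451 ang -22.157839736350084 z 0.22211025662362072 F [-2.24356833 -1.8390379   0.87408748] t 5.5
[[[0.24, 0.64, 0], [0, 0, 0.06]], [[0.19, 0.64, 0], [0, 0, 0.06]], [[0.16, 0.66, 0], [0, 0, 0.06]], [[0.12, 0.67, 0], [0, 0, 0.06]], [[0.08, 0.68, 0], [0, 0, 0.06]], [[0.04, 0.67, 0], [0, 0, 0.06]], [[-0.0, 0.68, 0], [0, 0, 0.06]], [[-0.05, 0.68, 0], [0, 0, 0.06]], [[-0.08, 0.67, 0], [0, 0, 0.06]], [[-0.13, 0.67, 0], [0, 0, 0.06]], [[-0.16, 0.66, 0], [0, 0, 0.06]], [[-0.2, 0.64, 0], [0, 0, 0.06]], [[-0.24, 0.64, 0], [0, 0, 0.06]], [[-0.28, 0.61, 0], [0, 0, 0.06]], [[-0.32, 0.6, 0], [0, 0, 0.06]], [[-0.35, 0.58, 0], [0, 0, 0.06]], [[-0.38, 0.56, 0], [0, 0, 0.06]], [[-0.42, 0.54, 0], [0, 0, 0.06]], [[-0.45, 0.5, 0], [0, 0, 0.06]]]
```

View pics/wrist3.png

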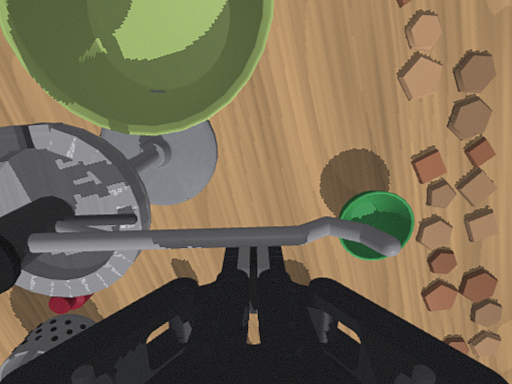

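servo_tool([
  [[0.12,0.32,0],[0,0,0.03]],
  [[0.12,0.32,0],[0,0,0.03]],
  [[0.19,0.64,0],[0,0,0.06]],
  [[0.16,0.66,0],[0,0,0.06]],
  [[0.12,0.67,0],[0,0,0.06]],
  [[0.08,0.68,0],[0,0,0.06]],
  [[0.04,0.67,0],[0,0,0.06]],
  [[0,0.68,0],[0,0,0.06]],
  [[-0.05,0.68,0],[0,0,0.06]],
  [[-0.08,0.67,0],[0,0,0.06]],
  [[-0.13,0.67,0],[0,0,0.06]],
  [[-0.16,0.66,0],[0,0,0.06]],
  [[-0.2,0.64,0],[0,0,0.06]],
  [[-0.24,0.64,0],[0,0,0.06]],
  [[-0.28,0.61,0],[0,0,0.06]],
  [[-0.32,0.6,0],[0,0,0.06]],
  [[-0.35,0.58,0],[0,0,0.06]],
  [[-0.19,0.28,0],[0,0,0.03]],
])

```text
clock: 7.35
position: [0.617, 0.1211, 0.2224]
tool_rot: [0.935, 0.354, 0.0, 0.0]
wrist_force: [1.7, -1.8, -0.1]
width: -0.001
```

```bash
python3 -c "
from h import *
arc(.025,16); grab('wrist','wrist4')"
```

```text
r 0.11325941173538756 ang 34.76131417163084 z 0.2223805440908128 F [ 1.69396594 -1.80350695 -0.11697635] t 7.35
[[[-0.17, 0.23, 0], [0, 0, 0.025]], [[-0.17, 0.22, 0], [0, 0, 0.025]], [[-0.17, 0.23, 0], [0, 0, 0.025]], [[-0.19, 0.21, 0], [0, 0, 0.025]], [[-0.18, 0.21, 0], [0, 0, 0.025]], [[-0.2, 0.21, 0], [0, 0, 0.025]], [[-0.19, 0.2, 0], [0, 0, 0.025]], [[-0.21, 0.2, 0], [0, 0, 0.025]], [[-0.21, 0.19, 0], [0, 0, 0.025]], [[-0.21, 0.19, 0], [0, 0, 0.025]], [[-0.21, 0.18, 0], [0, 0, 0.025]], [[-0.23, 0.18, 0], [0, 0, 0.025]], [[-0.22, 0.17, 0], [0, 0, 0.025]], [[-0.23, 0.16, 0], [0, 0, 0.025]], [[-0.24, 0.16, 0], [0, 0, 0.025]], [[-0.23, 0.15, 0], [0, 0, 0.025]]]
```

View pics/wrist4.png

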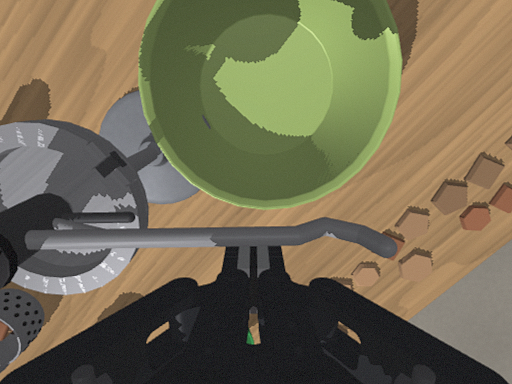

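```bash
python3 -c "
from h import *
im,w=cloud('wrist4')
c=np.array([.524,.0565])
p=ray('wrist4',112,161,.210)[:2]; print('notch',p,np.degrees(np.arctan2(*(p-c)[::-1])),np.hypot(*(p-c)))
a=ray('wrist4',70,239,.241)[:2];b=ray('wrist4',270,237,.241)[:2]; h=(b-a)/np.linalg.norm(b-a); print('rod',a,b,np.degrees(np.arctan2(h[1],h[0])), 'off axis',np.cross(h,c-a))
# plate circle 
m=(np.abs(w[...,2]-.212)<.004)&(np.hypot(w[...,0]-.524,w[...,1]-.0565)<.06); q=w[m]; d=np.hypot(q[:,0]-.524,q[:,1]-.0565); print(len(q),d.max(),np.percentile(d,98))
# pin
v=ray('wrist4',130,218,.22)[:2]; print('pin',v,np.degrees(np.arctan2(*(v-c)[::-1])),np.hypot(*(v-c)))
"
```

```text
notch [0.53198989 0.10516336] 80.67597195735543 0.04931491441113934
rod [0.54431641 0.07658694] [0.61243646 0.13803845] 42.053814469320706 off axis -0.0013063639186610583
7021 0.052528267467976925 0.05111483714721853
pin [0.55804816 0.09048103] 44.94345936187565 0.04810392225538649<string>:6: DeprecationWarning: Arrays of 2-dimensional vectors are deprecated. Use arrays of 3-dimensional vectors instead. (deprecated in NumPy 2.0)
```

The notch is clear at (112,160) in the wrist view, heading about 80°. The rod is at about 42°.

servo_tool([
  [[-0.17,0.23,0],[0,0,0.025]],
  [[-0.17,0.22,0],[0,0,0.025]],
  [[-0.17,0.23,0],[0,0,0.025]],
  [[-0.19,0.21,0],[0,0,0.025]],
  [[-0.18,0.21,0],[0,0,0.025]],
  [[-0.2,0.21,0],[0,0,0.025]],
  [[-0.19,0.2,0],[0,0,0.025]],
  [[-0.21,0.2,0],[0,0,0.025]],
  [[-0.21,0.19,0],[0,0,0.025]],
  [[-0.21,0.19,0],[0,0,0.025]],
  [[-0.21,0.18,0],[0,0,0.025]],
  [[-0.23,0.18,0],[0,0,0.025]],
  [[-0.22,0.17,0],[0,0,0.025]],
  [[-0.23,0.16,0],[0,0,0.025]],
  [[-0.24,0.16,0],[0,0,0.025]],
  [[-0.23,0.15,0],[0,0,0.025]],
])

```text
clock: 9.0
position: [0.5841, 0.1521, 0.2223]
tool_rot: [0.846, 0.533, 0.0, -0.0]
wrist_force: [2.7, 0.8, -0.8]
width: -0.002
```

```bash
python3 -c "
from h import *
arc(.02,10); grab('wrist','wrist5')"
```

```text
r 0.11292936214988576 ang 57.819111250720646 z 0.2223495659552274 F [ 2.72671426  0.77289815 -0.75707262] t 9.0
[[[-0.19, 0.12, 0], [0, 0, 0.02]], [[-0.2, 0.11, 0], [0, 0, 0.02]], [[-0.19, 0.12, 0], [0, 0, 0.02]], [[-0.2, 0.1, 0], [0, 0, 0.02]], [[-0.2, 0.11, 0], [0, 0, 0.02]], [[-0.21, 0.1, 0], [0, 0, 0.02]], [[-0.2, 0.09, 0], [0, 0, 0.02]], [[-0.21, 0.09, 0], [0, 0, 0.02]], [[-0.21, 0.09, 0], [0, 0, 0.02]], [[-0.21, 0.08, 0], [0, 0, 0.02]]]
```

View pics/wrist5.png

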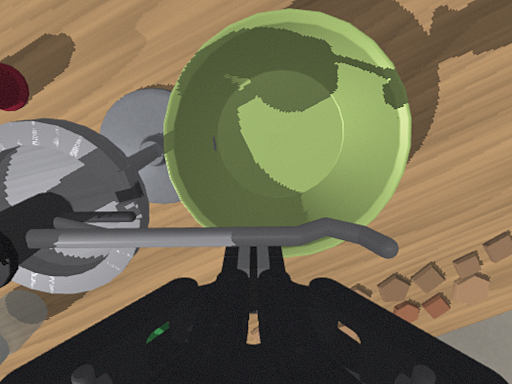

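servo_tool([
  [[-0.19,0.12,0],[0,0,0.02]],
  [[-0.2,0.11,0],[0,0,0.02]],
  [[-0.19,0.12,0],[0,0,0.02]],
  [[-0.2,0.1,0],[0,0,0.02]],
  [[-0.2,0.11,0],[0,0,0.02]],
  [[-0.21,0.1,0],[0,0,0.02]],
  [[-0.2,0.09,0],[0,0,0.02]],
])

```text
clock: 9.75
position: [0.5702, 0.1595, 0.2223]
tool_rot: [0.807, 0.591, 0.0, -0.0]
wrist_force: [2.3, 0.8, 0.2]
width: 0.001
```

```bash
python3 -c "
from h import *
arc(.015,8); grab('wrist','wrist6')"
```

```text
r 0.11293496834123991 ang 65.83837075315618 z 0.22232332315195677 F [2.26714697 0.83531249 0.1872595 ] t 9.75
[[[-0.15, 0.07, 0], [0, 0, 0.015]], [[-0.16, 0.07, 0], [0, 0, 0.015]], [[-0.16, 0.06, 0], [0, 0, 0.015]], [[-0.16, 0.06, 0], [0, 0, 0.015]], [[-0.15, 0.06, 0], [0, 0, 0.015]], [[-0.16, 0.06, 0], [0, 0, 0.015]], [[-0.16, 0.05, 0], [0, 0, 0.015]], [[-0.16, 0.06, 0], [0, 0, 0.015]]]
```

View pics/wrist6.png

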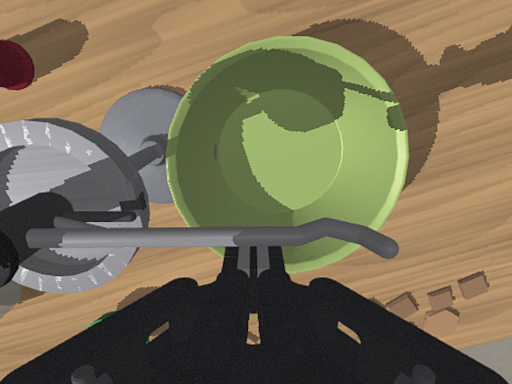

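servo_tool([
  [[-0.15,0.07,0],[0,0,0.015]],
  [[-0.16,0.07,0],[0,0,0.015]],
  [[-0.16,0.06,0],[0,0,0.015]],
])

```text
clock: 10.1
position: [0.5653, 0.1612, 0.2221]
tool_rot: [0.794, 0.608, -0.0, -0.0]
wrist_force: [0.4, -0.8, 0.1]
width: -0.0
```

servo_tool([
  [[-0.16,0.06,0],[0,0,0.015]],
  [[-0.15,0.06,0],[0,0,0.015]],
])

```text
clock: 10.3
position: [0.5622, 0.1625, 0.2222]
tool_rot: [0.784, 0.62, -0.0, -0.0]
wrist_force: [1.0, -0.7, 0.1]
width: 0.002
```

servo_tool([
  [[-0.16,0.06,0],[0,0,0.015]],
])

```text
clock: 10.4
position: [0.5611, 0.163, 0.2223]
tool_rot: [0.78, 0.626, 0.0, 0.0]
wrist_force: [2.3, -0.4, -1.1]
width: 0.003
```

```bash
python3 -c "
from h import *
arc(.01,8); grab('wrist','wrist7')
def rodz(fn):
    im,w=cloud(fn); m=(np.hypot(w[...,0]-.524,w[...,1]-.0565)>.06)&(np.hypot(w[...,0]-.524,w[...,1]-.0565)<.095)&(w[...,2]>.225)&(w[...,2]<.26); m[:,160:]&=True; v,u=np.nonzero(m); k=(u<235); return np.percentile(w[m][k][:,2],[50,90,97])
for f in('wrist5','wrist6','wrist7'): print(rodz(f))
"
```

```text
r 0.11278147561678356 ang 70.78416480250206 z 0.2223408901883671 F [ 2.26069689 -0.38368988 -1.08547572] t 10.4
[[[-0.11, 0.04, 0], [0, 0, 0.01]], [[-0.1, 0.04, 0], [0, 0, 0.01]], [[-0.11, 0.03, 0], [0, 0, 0.01]], [[-0.11, 0.04, 0], [0, 0, 0.01]], [[-0.1, 0.04, 0], [0, 0, 0.01]], [[-0.11, 0.03, 0], [0, 0, 0.01]], [[-0.11, 0.03, 0], [0, 0, 0.01]], [[-0.11, 0.03, 0], [0, 0, 0.01]]]
[0.2429611  0.24407414 0.24450815]
[0.24293668 0.24406628 0.2444584 ]
[0.23803032 0.23920139 0.23960918]
```

View pics/wrist7.png

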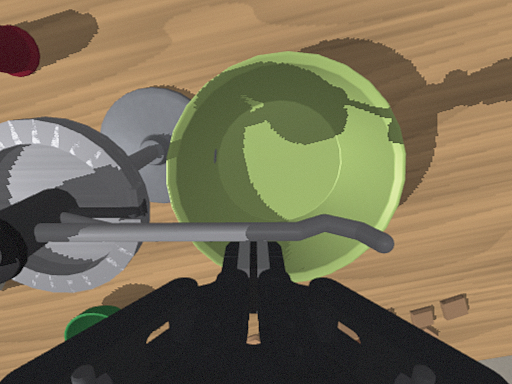

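The rod top reads 4.9 mm lower than before, so the pin has dropped into the notch with under 3 N on the wrist. Next I back off.

servo_tool([
  [[0.3,-0.1,0],[0,0,0]],
  [[0.8,-0.28,0],[0,0,0]],
  [[1.5,-0.5,0],[0,0,0]],
  [[1.5,-0.5,0],[0,0,0]],
  [[0.5,-0.2,0],[0,0,0]],
  [[0,0,0],[0,0,0]],
])

```text
clock: 11.05
position: [0.6077, 0.1468, 0.2219]
tool_rot: [0.781, 0.625, -0.0, -0.0]
wrist_force: [-0.2, -0.2, 0.5]
width: 0.003
```

```bash
python3 -c "
from h import *
o=r.get_obs(); print(o['position'],o['wrist_force'])
grab('wrist','wrist8')
im,w=cloud('wrist8'); d=np.hypot(w[...,0]-.524,w[...,1]-.0565); ang=np.degrees(np.arctan2(w[...,1]-.0565,w[...,0]-.524))
m=(d<.2)&(w[...,2]>.222)&(w[...,2]<.262)&(ang>50)&(ang<110); q=w[m]; d=d[m]
for a in np.arange(.05,.18,.01):
    k=(d>=a)&(d<a+.01); print(round(a,3),k.sum(),q[k].mean(0).round(4),round(q[k][:,2].max(),4)) if k.any() else 0
"
```

```text
[0.60774044 0.14683262 0.22194155] [-0.17581426 -0.17496998  0.53219122]
0.05 505 [0.5333 0.1106 0.238 ] 0.2402
0.06 522 [0.5354 0.1205 0.2379] 0.2401
0.07 527 [0.5376 0.1303 0.2379] 0.2405
0.08 507 [0.5396 0.14   0.238 ] 0.2402
0.09 503 [0.5417 0.1498 0.238 ] 0.2408
0.1 526 [0.5444 0.1594 0.2381] 0.2617
0.11 1364 [0.5769 0.1557 0.243 ] 0.2618
0.12 1196 [0.5776 0.1654 0.2419] 0.262
0.13 579 [0.561  0.183  0.2383] 0.262
0.14 408 [0.5522 0.199  0.2309] 0.2357
0.15 611 [0.5544 0.2086 0.2334] 0.2398
0.16 922 [0.5563 0.218  0.2448] 0.2521
0.17 78 [0.5575 0.2242 0.2496] 0.2517
```

View pics/wrist8.png

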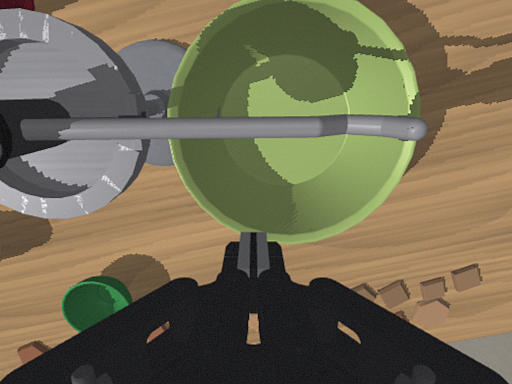

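```bash
python3 -c "
from h import *
o=r.get_obs(); print(o['joint_positions'].round(3))"
```

```text
[ 0.382  0.621 -1.052  1.641  0.567  1.219  0.559]
```

servo_tool([
  [[0.5,0,3],[0,0,0]],
  [[0,0,4],[0,0,-0.05]],
  [[-0.5,-1,4],[0,0,-0.11]],
  [[-0.7,-2.4,0],[0,0,-0.12]],
  [[-0.7,-2.8,0],[0,0,-0.12]],
  [[-0.7,-2.8,0],[0,0,-0.12]],
  [[-0.7,-2.8,0],[0,0,-0.12]],
  [[-0.7,-2.8,0],[0,0,-0.12]],
  [[-0.7,-2.8,0],[0,0,-0.12]],
  [[-0.7,-2.8,0],[0,0,-0.12]],
  [[-0.7,-2.8,0],[0,0,-0.12]],
  [[-0.7,-2.8,0],[0,0,-0.12]],
  [[-0.7,-2.8,0],[0,0,-0.12]],
  [[-0.7,-2.8,0],[0,0,-0.12]],
  [[-0.7,-2.8,0],[0,0,-0.12]],
  [[-0.7,-2.8,-1],[0,0,-0.12]],
  [[-0.7,-2.8,-2],[0,0,-0.12]],
  [[-0.2,-2.8,-2],[0,0,-0.11]],
  [[0,-0.85,-1],[0,0,0]],
  [[0,0,0],[0,0,0]],
], jaw=0.7, squeeze=60)

```text
clock: 13.1
position: [0.5058, -0.2872, 0.2706]
tool_rot: [0.956, -0.294, -0.002, -0.0]
wrist_force: [0.4, -0.1, 0.3]
width: 0.7
```

```bash
python3 -c "
from h import *
o=r.get_obs(); print(o['position'],o['tool_rot'],o['joint_positions'].round(2))
grab('wrist','wrist9')"
```

```text
[ 0.50582796 -0.2871976   0.27064211] [ 9.55751628e-01 -2.94170206e-01 -1.58999247e-03 -4.32180982e-04] [ 0.91  0.36 -0.64  1.7   0.23  1.16 -0.39]
```

View pics/wrist9.png

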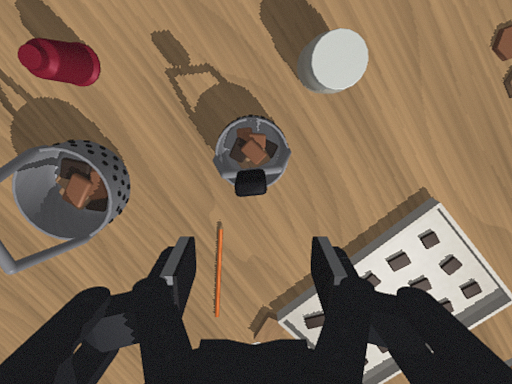

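The wrist view shows the basket's grip at (250,182), slightly turned against the jaws. The jar at (335,60) and the cone at (60,60) are well clear.

```bash
python3 -c "
from h import *
im,w=cloud('wrist9')
m=(np.hypot(w[...,0]-.51,w[...,1]+.28)<.08)&(w[...,2]>.02); m[:, :150]=False; m[240:]=False
q=w[m]
for a,b in((.05,.06),(.12,.1375),(.15,.18),(.18,.2)):
    k=(q[:,2]>a)&(q[:,2]<b); p=q[k]; print(a,k.sum(),p.mean(0).round(4),((p.max(0)+p.min(0))/2).round(4),(p.max(0)-p.min(0)).round(4))
top=(q[:,2]>.183)&(q[:,2]<.2); p=q[top][:,:2].astype(np.float32); print('grip top',cv2.minAreaRect(p*1000),q[top][:,2].mean())
bar=(q[:,2]>.128)&(q[:,2]<.145); p=q[bar][:,:2].astype(np.float32); print('bar',cv2.minAreaRect(p*1000),len(p)); 
rim=q[(q[:,2]>.052)&(q[:,2]<.0575)]; A=np.c_[2*rim[:,:2],np.ones(len(rim))]; s=np.linalg.lstsq(A,(rim[:,:2]**2).sum(1),rcond=None)[0]; print('rim',s[:2],np.sqrt(s[2]+s[0]**2+s[1]**2))
"
```

```text
0.05 431 [ 0.5158 -0.2707  0.0542] [ 0.5069 -0.2799  0.0549] [0.089  0.0895 0.0097]
0.12 316 [ 0.5088 -0.2792  0.1342] [ 0.5071 -0.2789  0.1288] [0.059  0.0333 0.0175]
0.15 244 [ 0.5105 -0.2745  0.1664] [ 0.5086 -0.2763  0.1658] [0.0229 0.014  0.0284]
0.18 544 [ 0.5076 -0.279   0.1864] [ 0.5068 -0.2799  0.1846] [0.0262 0.021  0.0091]
grip top ((506.9872131347656, -280.1443786621094), (14.235806465148926, 25.48582649230957), 63.14535140991211) 0.18673296200486125
bar ((507.1925354003906, -279.4980773925781), (8.641353607177734, 62.13915252685547), 61.940025329589844) 349
rim [ 0.50704402 -0.27975355] 0.04313722721451597
```

servo_tool([
  [[0.12,0.7,0],[0,0,0.112]],
  [[0,0,-2],[0,0,0]],
  [[0,0,-3],[0,0,0]],
  [[0,0,-3],[0,0,0]],
  [[0,0,-2],[0,0,0]],
  [[0,0,-1.3],[0,0,0]],
  [[0,0,-0.75],[0,0,0]],
  [[0,0,0],[0,0,0]],
])

```text
clock: 13.95
position: [0.5086, -0.2793, 0.1519]
tool_rot: [0.971, -0.24, 0.0, -0.0]
wrist_force: [-0.1, 0.0, 0.4]
width: 0.697
```

```bash
python3 -c "
from h import *
o=r.get_obs(); print(o['position'],o['tool_rot'],o['wrist_force'])
grab('wrist','wrist10')"
```

```text
[ 0.50864001 -0.27927729  0.15193045] [ 9.70810162e-01 -2.39849076e-01  2.00045208e-05 -2.22577588e-04] [-0.14078555  0.00086999  0.44615484]
```

View pics/wrist10.png

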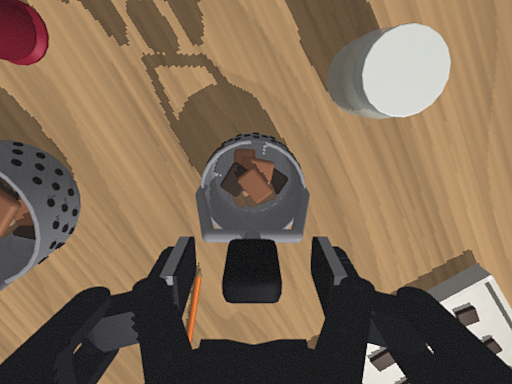

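The grip at (252,270) sits centred between the fingers (columns 195 and 315). I close the jaws.

servo_tool([
  [[-0.1,0,0],[0,0,0]],
  [[0,0,0],[0,0,0]],
  [[0,0,0],[0,0,0]],
  [[0,0,0],[0,0,0]],
  [[0,0,0],[0,0,0]],
  [[0,0,0],[0,0,0]],
  [[0,0,0],[0,0,0]],
], jaw=0, squeeze=60)

```text
clock: 14.7
position: [0.5078, -0.2804, 0.1528]
tool_rot: [0.971, -0.241, 0.001, 0.0]
wrist_force: [-1.2, 0.1, 6.6]
width: 0.294
```

servo_tool([
  [[0,0,0.5],[0,0,0]],
  [[0,0,1],[0,0,0]],
  [[0,0,1.5],[0,0,0]],
  [[0,0,2],[0,0,0]],
  [[0,0,0],[0,0,0]],
])

```text
clock: 15.2
position: [0.5093, -0.2806, 0.2053]
tool_rot: [0.971, -0.241, 0.003, 0.001]
wrist_force: [0.6, 0.3, -4.0]
width: 0.293
```

```bash
python3 -c "
from h import *
o=r.get_obs(); print(o['position'],o['tool_rot'],o['wrist_force'],o['moment'])
grab('wrist','wrist11')
im,w=cloud('wrist11')
p=o['position']; m=(np.hypot(w[...,0]-.51,w[...,1]+.28)<.07)&(w[...,2]>.08)
q=w[m]
for a,b in((.09,.11),(.17,.19),(.19,.2),(.2,.24)):
    k=(q[:,2]>a)&(q[:,2]<b); t=q[k]; print(a,k.sum(),t.mean(0).round(4),((t.max(0)+t.min(0))/2).round(4)) if k.any() else 0
"
```

```text
[ 0.50928585 -0.28063699  0.20528449] [ 9.70609447e-01 -2.40642410e-01  2.85882883e-03  5.99555636e-04] [ 0.59828757  0.28120114 -4.0291713 ] [-0.10052884 -0.09502067 -0.03857232]
0.09 1478 [ 0.514  -0.2733  0.1014] [ 0.5105 -0.2792  0.1   ]
0.17 985 [ 0.5094 -0.2781  0.1855] [ 0.5092 -0.2793  0.18  ]
0.19 182 [ 0.5128 -0.2798  0.1922] [ 0.5092 -0.2804  0.1943]
0.2 4947 [ 0.5116 -0.2749  0.2276] [ 0.512  -0.2782  0.2204]
```

View pics/wrist11.png

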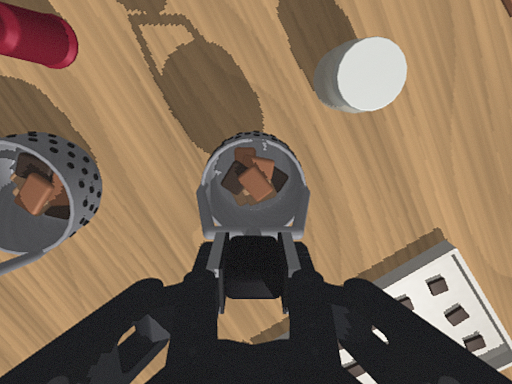

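servo_tool([
  [[0,0,1],[0,0,0]],
  [[0.3,0.4,2],[0,0,0]],
  [[0.8,1.0,2.5],[0,0,0.027]],
  [[1.2,1.4,2.5],[0,0,0.027]],
  [[1.6,1.9,1.5],[0,0,0.027]],
  [[1.6,1.9,0],[0,0,0.027]],
  [[1.6,1.9,0],[0,0,0.027]],
  [[1.6,1.9,0],[0,0,0.027]],
  [[1.6,1.9,0],[0,0,0.027]],
  [[1.6,1.9,0],[0,0,0.027]],
  [[1.6,1.9,0],[0,0,0.027]],
  [[1.6,1.9,0],[0,0,0.03]],
  [[1.6,1.9,0],[0,0,0]],
  [[1.2,2.2,0],[0,0,0]],
  [[0.8,2.4,0],[0,0,0]],
  [[0.3,2.5,0],[0,0,0]],
  [[0,2.5,0],[0,0,0]],
  [[0,2.5,0],[0,0,0]],
  [[0,2.5,0],[0,0,0]],
  [[0,2.0,0],[0,0,0]],
])

```text
clock: 17.25
position: [0.6966, 0.0867, 0.2962]
tool_rot: [0.994, -0.106, -0.001, -0.0]
wrist_force: [0.4, 0.7, -3.3]
width: 0.298
```

```bash
python3 -c "
from h import *
o=r.get_obs(); print(o['position'],o['tool_rot'],o['wrist_force'],o['moment'],o['joint_positions'].round(2))
grab('wrist','wrist12')
grab('scene','scene12')"
```

```text
[0.69661134 0.08669053 0.29618775] [ 9.94403233e-01 -1.05647971e-01 -8.39433712e-04 -1.05564117e-04] [ 0.367436    0.724832   -3.34496266] [ 0.08932074 -0.02124829 -0.04825952] [ 0.25  0.58 -0.74  1.36  0.39  1.35 -0.7 ]
```

View pics/scene12.png

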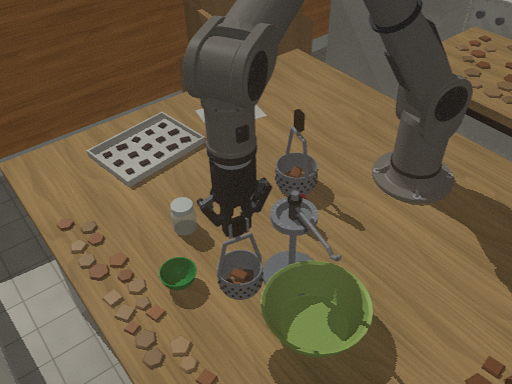

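The scene view shows the basket upright in the gripper at (240,270). The hook arm is still in its notch at (320,240), pointing over the bowl.

servo_tool([
  [[0,1.5,0],[0,0,0]],
  [[0,2.5,0],[0,0,0]],
  [[0,2.5,0],[0,0,0]],
  [[-0.3,2.4,0],[0,0,0]],
  [[-0.8,2.2,0],[0,0,0]],
  [[-1.3,1.9,0],[0,0,0]],
  [[-1.8,1.6,0],[0,0,0]],
  [[-1.8,1.6,0],[0,0,0]],
  [[-1.8,1.6,0],[0,0,0]],
  [[-1.8,1.4,0],[0,0,0]],
  [[-1.5,0.8,0],[0,0,0]],
  [[-1.0,0.4,0],[0,0,0]],
  [[-0.3,0.1,0],[0,0,0]],
  [[0,0,0],[0,0,0]],
  [[0,0,0],[0,0,0]],
])

```text
clock: 18.85
position: [0.5744, 0.2886, 0.2967]
tool_rot: [0.994, -0.107, 0.0, 0.0]
wrist_force: [0.0, -0.1, -3.9]
width: 0.291
```

```bash
python3 -c "
from h import *
o=r.get_obs(); print(o['position'],o['tool_rot'],o['wrist_force'],o['moment'],o['joint_positions'].round(2))
grab('wrist','wrist13')
grab('scene','scene13'); grab('top','top13')
im=cv2.imread('pics/scene13.png'); cv2.imwrite('pics/c13.png',cv2.resize(im[130:384,180:400],None,fx=2.3,fy=2.3,interpolation=cv2.INTER_CUBIC))"
```

```text
[0.57443102 0.28864816 0.29674043] [ 9.94221996e-01 -1.07342671e-01  3.47598112e-04  2.29543250e-04] [ 0.03274369 -0.09479466 -3.91075392] [-0.01757294  0.01516599  0.02720335] [-0.    0.49 -0.8   1.52  0.36  1.29 -1.06]
```

View pics/c13.png

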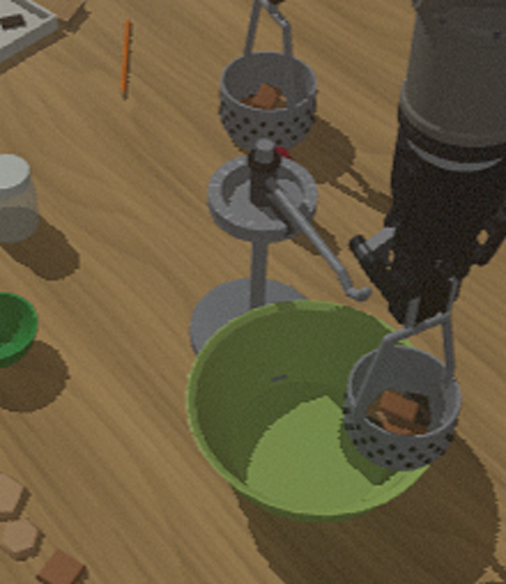

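View pics/wrist13.png

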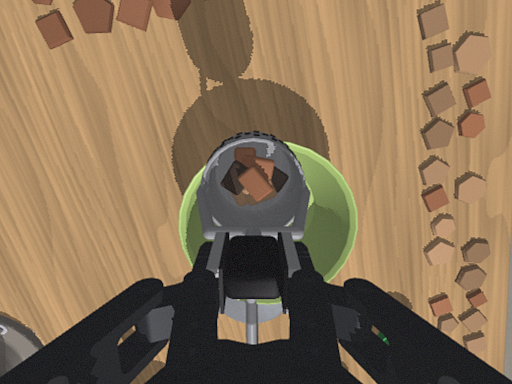

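```bash
python3 -c "
from h import *
for f in('scene13','top13'):
    im,w=cloud(f)
    m=(w[...,2]>.222)&(w[...,2]<.262)&(w[...,1]>.10)&(w[...,1]<.245)&(np.abs(w[...,0]-.547)<.03); q=w[m]
    print(f)
    for a in np.arange(.1,.245,.01):
        k=(q[:,1]>=a)&(q[:,1]<a+.01)
        if k.sum()>2: print(a.round(3),k.sum(),q[k].mean(0).round(4),q[k].max(0).round(4))
    m=(w[...,2]>.262)&(w[...,2]<.285)&(np.hypot(w[...,0]-.574,w[...,1]-.29)<.05); q=w[m]
    hb=np.array([.978,-.208]); s=(q[:,:2]-[.574,.289])@hb
    for a in np.arange(-.04,.04,.01):
        k=(s>=a)&(s<a+.01)
        if k.any(): print('bar',a.round(3),k.sum(),q[k].mean(0).round(4),q[k].min(0).round(4),q[k].max(0).round(4))
"
```

```text
scene13
0.1 15 [0.5338 0.1042 0.2375] [0.5378 0.1084 0.2397]
0.11 20 [0.5363 0.1143 0.2374] [0.5389 0.1199 0.2401]
0.12 20 [0.5382 0.1256 0.2376] [0.5425 0.1299 0.2397]
0.13 17 [0.5405 0.1353 0.2378] [0.5435 0.1388 0.2418]
0.14 20 [0.5424 0.1448 0.2373] [0.5465 0.1495 0.2416]
0.15 18 [0.5443 0.1548 0.2375] [0.5481 0.1599 0.2403]
0.16 22 [0.5472 0.1648 0.2378] [0.5509 0.1698 0.2405]
0.17 19 [0.5487 0.1747 0.2379] [0.5526 0.1793 0.2406]
0.18 23 [0.5517 0.1853 0.2379] [0.556  0.19   0.2418]
0.19 28 [0.5526 0.1945 0.2334] [0.5567 0.1995 0.2387]
0.2 22 [0.5555 0.2038 0.2299] [0.5596 0.2097 0.2342]
0.21 16 [0.5595 0.2159 0.2379] [0.5615 0.2197 0.2479]
0.22 22 [0.5594 0.2242 0.2468] [0.5628 0.229  0.2517]
bar -0.03 35 [0.5495 0.2966 0.2732] [0.5456 0.29   0.2624] [0.5549 0.2994 0.2844]
bar -0.02 21 [0.5596 0.2941 0.2807] [0.5551 0.2904 0.277 ] [0.5647 0.2967 0.2824]
bar -0.01 17 [0.5687 0.2926 0.2798] [0.5644 0.2903 0.2746] [0.5748 0.294  0.2847]
bar 0.0 17 [0.5796 0.2905 0.2807] [0.5753 0.2875 0.2752] [0.5839 0.2932 0.2834]
bar 0.01 26 [0.5893 0.2872 0.2806] [0.5848 0.2819 0.2761] [0.5942 
[... 824 characters left out ...]
]
0.22 8 [0.5591 0.2221 0.2501] [0.5628 0.2244 0.2545]
bar -0.04 4 [0.543  0.2937 0.2657] [0.5419 0.2913 0.263 ] [0.544  0.2958 0.2675]
bar -0.03 24 [0.5486 0.2918 0.2762] [0.5441 0.288  0.2648] [0.5535 0.2956 0.2836]
bar -0.02 8 [0.5574 0.289  0.2803] [0.5536 0.2861 0.2781] [0.5626 0.294  0.2842]
bar -0.01 9 [0.5677 0.2862 0.2805] [0.5644 0.284  0.2761] [0.5729 0.2888 0.2839]
bar 0.0 6 [0.578  0.2832 0.2808] [0.5734 0.2819 0.2782] [0.5823 0.2846 0.283 ]
bar 0.01 9 [0.5877 0.2821 0.2804] [0.5842 0.2799 0.2776] [0.5913 0.2854 0.2833]
bar 0.02 16 [0.599  0.2805 0.2789] [0.5935 0.278  0.2657] [0.602  0.2841 0.2842]
bar 0.03 10 [0.6042 0.2791 0.2717] [0.6024 0.2771 0.2639] [0.6061 0.2828 0.2794]
```

servo_tool([
  [[-0.1,-0.5,0],[0,0,0]],
  [[-0.2,-0.9,0],[0,0,0]],
  [[-0.3,-1.2,0],[0,0,0]],
  [[-0.3,-1.2,0],[0,0,0]],
  [[-0.3,-1.2,0],[0,0,0]],
  [[-0.3,-1.2,0],[0,0,0]],
  [[-0.2,-1.0,0],[0,0,0]],
  [[-0.2,-0.8,0],[0,0,0]],
  [[-0.1,-0.5,0],[0,0,0]],
  [[0,0,0],[0,0,0]],
  [[0,0,0],[0,0,0]],
])

```text
clock: 20.1
position: [0.5533, 0.2052, 0.2969]
tool_rot: [0.994, -0.106, 0.0, -0.0]
wrist_force: [-0.6, -0.5, -3.5]
width: 0.289
```

```bash
python3 -c "
from h import *
o=r.get_obs(); print(o['position'],o['tool_rot'],o['wrist_force'],o['moment'])
grab('wrist','wrist14')
grab('scene','scene14')
im=cv2.imread('pics/scene14.png'); cv2.imwrite('pics/c14.png',cv2.resize(im[160:340,240:400],None,fx=3.3,fy=3.3,interpolation=cv2.INTER_CUBIC))
im,w=cloud('scene14')
for n,lo,hi in(('hook',.222,.256),('bar',.262,.2835)):
    m=(w[...,2]>lo)&(w[...,2]<hi)&(w[...,1]>.15)&(w[...,1]<.25)&(np.abs(w[...,0]-.555)<.045); q=w[m]
    for a in np.arange(.17,.235,.01):
        k=(q[:,1]>=a)&(q[:,1]<a+.01)
        if k.sum()>2: print(n,a.round(3),k.sum(),q[k].mean(0).round(4),q[k].min(0).round(4),q[k].max(0).round(4))
"
```

```text
[0.55326668 0.20523582 0.29690163] [ 9.94349164e-01 -1.06158666e-01  8.15088022e-05 -2.66056460e-04] [-0.5565642  -0.54943507 -3.49355242] [ 0.06742661 -0.00762671  0.0164845 ]
hook 0.17 4 [0.5476 0.1711 0.2387] [0.5439 0.1705 0.2376] [0.5514 0.1715 0.2407]
hook 0.18 18 [0.5515 0.1858 0.2367] [0.5448 0.1813 0.2327] [0.5552 0.1893 0.2406]
hook 0.19 61 [0.572  0.1963 0.235 ] [0.5473 0.1903 0.2221] [0.5951 0.2    0.2542]
hook 0.2 53 [0.5749 0.2026 0.2373] [0.5245 0.2    0.2222] [0.5941 0.2099 0.2559]
hook 0.21 57 [0.529  0.2154 0.2383] [0.5149 0.2107 0.2226] [0.5612 0.2194 0.2558]
hook 0.22 25 [0.5596 0.2238 0.2468] [0.5544 0.2202 0.2376] [0.5632 0.2274 0.2521]
bar 0.19 18 [0.581  0.1987 0.2727] [0.5648 0.1967 0.262 ] [0.5878 0.2    0.2824]
bar 0.2 96 [0.5645 0.205  0.278 ] [0.5254 0.2001 0.2622] [0.5858 0.21   0.2833]
bar 0.21 48 [0.5324 0.2131 0.2756] [0.5228 0.21   0.2623] [0.5476 0.2173 0.283 ]
```

View pics/c14.png

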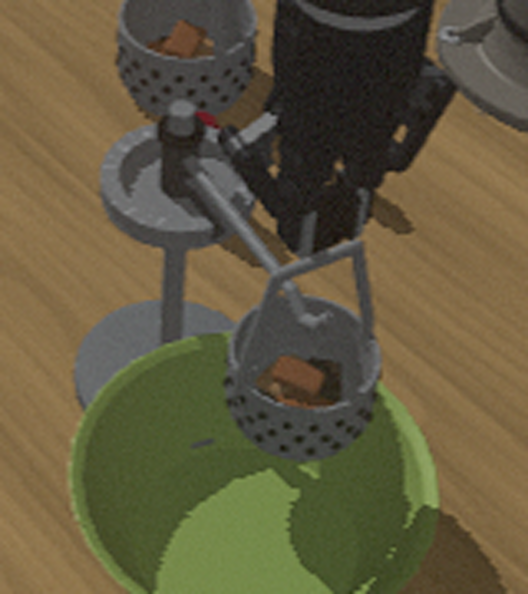

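View pics/wrist14.png

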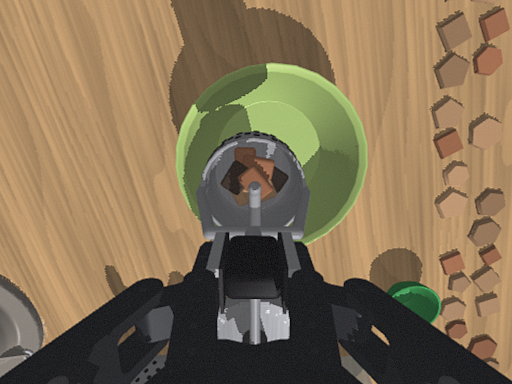

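The scene crop shows the hook tip at (315,320) through the hoop, with the bar above the V. The wrist view shows the tip at (255,187), centred. I lower the basket.

servo_tool([
  [[0.05,-0.1,-0.3],[0,0,0]],
  [[0.05,-0.1,-0.5],[0,0,0]],
  [[0,0,-0.6],[0,0,0]],
  [[0,0,-0.6],[0,0,0]],
  [[0,0,-0.6],[0,0,0]],
  [[0,0,-0.5],[0,0,0]],
  [[0,0,-0.3],[0,0,0]],
  [[0,0,-0.2],[0,0,0]],
  [[0,0,0],[0,0,0]],
])

```text
clock: 21.1
position: [0.5542, 0.2028, 0.2606]
tool_rot: [0.994, -0.106, -0.0, 0.0]
wrist_force: [0.0, 0.3, -3.9]
width: 0.295
```

servo_tool([
  [[0,0,-0.15],[0,0,0]],
  [[0,0,-0.1],[0,0,0]],
  [[0,0,0],[0,0,0]],
])

```text
clock: 21.4
position: [0.5543, 0.2028, 0.2583]
tool_rot: [0.994, -0.106, 0.0, 0.0]
wrist_force: [0.2, 0.5, -2.6]
width: 0.294
```

```bash
python3 -c "
from h import *
o=r.get_obs(); print(o['position'],o['tool_rot'],o['wrist_force'],o['moment'],o['clock'])
grab('scene','scene15')
im=cv2.imread('pics/scene15.png'); cv2.imwrite('pics/c15.png',cv2.resize(im[160:340,240:400],None,fx=3.3,fy=3.3,interpolation=cv2.INTER_CUBIC))
"
```

```text
[0.55425037 0.20284058 0.25827304] [ 9.94331550e-01 -1.06323879e-01  2.01738079e-05  1.00461875e-05] [ 0.21834642  0.53343451 -2.60193596] [ 0.06702167  0.03967866 -0.01255392] 21.4
```

View pics/c15.png

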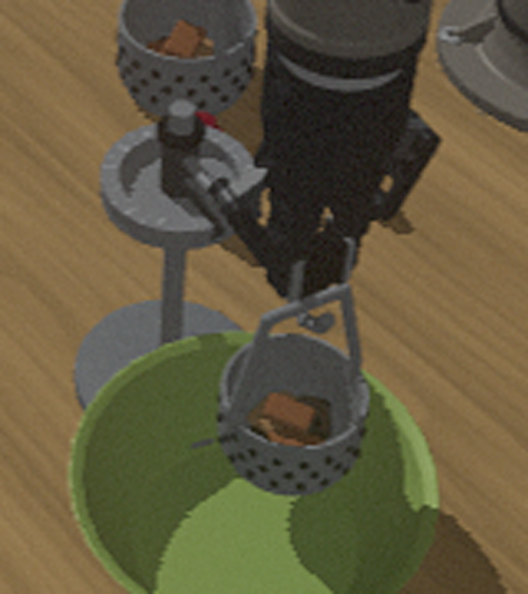

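servo_tool([
  [[0,0,-0.1],[0,0,0]],
  [[0,0,-0.1],[0,0,0]],
  [[0,0,0],[0,0,0]],
])

```text
clock: 21.75
position: [0.5542, 0.2028, 0.2561]
tool_rot: [0.994, -0.106, -0.0, 0.0]
wrist_force: [-0.3, -0.9, -3.2]
width: 0.295
```

servo_tool([
  [[0,0,-0.1],[0,0,0]],
  [[0,0,-0.1],[0,0,0]],
  [[0,0,0],[0,0,0]],
])

```text
clock: 22.05
position: [0.5542, 0.2029, 0.2542]
tool_rot: [0.994, -0.106, -0.0, 0.0]
wrist_force: [-0.2, -0.1, -3.4]
width: 0.295
```

```bash
python3 -c "
from h import *
o=r.get_obs(); print(o['position'],o['tool_rot'],o['wrist_force'],o['moment'],o['clock'])
"
```

```text
[0.55421253 0.20285142 0.25419041] [ 9.94333111e-01 -1.06309265e-01 -5.64723023e-05  1.99946966e-05] [-0.21317128 -0.10880096 -3.35625299] [ 0.00699175 -0.01580056 -0.05311377] 22.05
```

Not in contact yet, so those readings were noise. I continue in 1 mm steps.

servo_tool([
  [[0,0,-0.1],[0,0,0]],
  [[0,0,0],[0,0,0]],
])

```text
clock: 22.25
position: [0.5544, 0.2029, 0.2535]
tool_rot: [0.994, -0.106, 0.0, -0.0]
wrist_force: [-0.7, -1.0, -1.8]
width: 0.294
```

servo_tool([
  [[0,0,-0.1],[0,0,0]],
  [[0,0,0],[0,0,0]],
])

```text
clock: 22.45
position: [0.5544, 0.2029, 0.2526]
tool_rot: [0.994, -0.106, 0.0, -0.0]
wrist_force: [-0.6, -0.2, 0.7]
width: 0.291
```

servo_tool([
  [[0,0,0],[0,0,0]],
  [[0,0,0],[0,0,0]],
])

```text
clock: 22.65
position: [0.5544, 0.2029, 0.2526]
tool_rot: [0.994, -0.106, 0.0, -0.0]
wrist_force: [-0.8, -1.6, 0.3]
width: 0.292
```

```bash
python3 -c "
from h import *
o=r.get_obs(); print(o['position'],o['wrist_force'],o['moment'],o['clock'])
grab('wrist','wrist16')
grab('scene','scene16')
im=cv2.imread('pics/scene16.png'); cv2.imwrite('pics/c16.png',cv2.resize(im[200:300,270:370],None,fx=5.5,fy=5.5,interpolation=cv2.INTER_CUBIC))
"
```

```text
[0.55439702 0.2029322  0.25255382] [-0.7837395  -1.58680894  0.30436433] [-0.20325062  0.07817004  0.0125095 ] 22.65
```

View pics/c16.png

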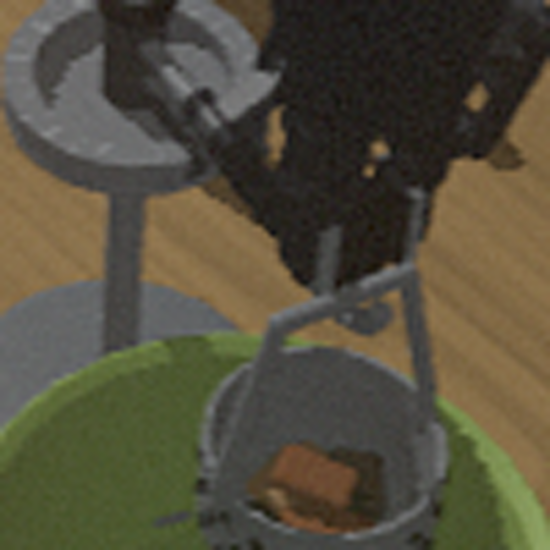

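View pics/wrist16.png

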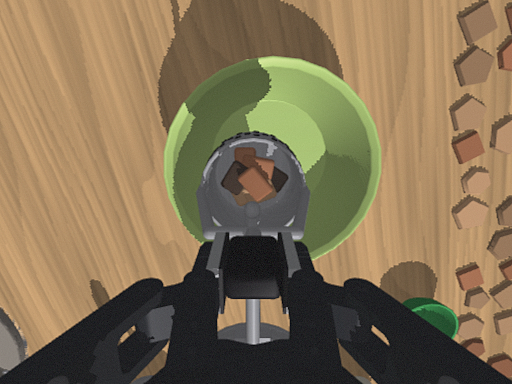

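servo_tool([
  [[0,0,0],[0,0,0]],
  [[0,0,0],[0,0,0]],
  [[0,0,0],[0,0,0]],
  [[0,0,0],[0,0,0]],
], jaw=0.42, squeeze=20)

```text
clock: 23.15
position: [0.5543, 0.2029, 0.2523]
tool_rot: [0.994, -0.106, 0.0, -0.0]
wrist_force: [0.7, 0.1, -0.4]
width: 0.417
```

servo_tool([
  [[0,0,0],[0,0,0]],
  [[0,0,0],[0,0,0]],
  [[0,0,0],[0,0,0]],
], jaw=0.6)

```text
clock: 23.45
position: [0.5542, 0.2029, 0.2523]
tool_rot: [0.994, -0.106, -0.0, -0.0]
wrist_force: [-0.5, -0.6, -0.1]
width: 0.6
```

```bash
python3 -c "
from h import *
o=r.get_obs(); print(o['position'],o['wrist_force'],o['moment'],o['clock'])
grab('wrist','wrist17')
"
```

```text
[0.55424914 0.20290111 0.2522915 ] [-0.53750558 -0.587836   -0.06654689] [ 0.00021007  0.00913092 -0.0061706 ] 23.45
```

View pics/wrist17.png

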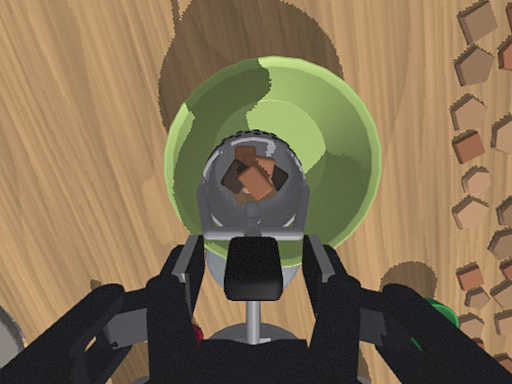

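The jaws are free of the grip at (253,268) on both sides, and the basket hangs. I withdraw straight up.

servo_tool([
  [[0,0,0.5],[0,0,0]],
  [[0,0,1],[0,0,0]],
  [[0,0,1.5],[0,0,0]],
  [[0,0,2],[0,0,0]],
  [[0,0,2.5],[0,0,0]],
  [[0,0,3],[0,0,0]],
  [[0,0,3],[0,0,0]],
  [[-1,-2.5,2],[0,0,0]],
  [[-1,-3,0],[0,0,0]],
  [[-1,-3,0],[0,0,0]],
  [[-1,-3,0],[0,0,0]],
  [[-1,-3,0],[0,0,0]],
  [[-1,-3,0],[0,0,0]],
  [[-1,-3,0],[0,0,0]],
  [[-0.5,-2,0],[0,0,0]],
  [[0,0,0],[0,0,0]],
])

```text
clock: 25.1
position: [0.4788, -0.0252, 0.4087]
tool_rot: [0.994, -0.109, 0.001, 0.001]
wrist_force: [-0.3, -0.0, -0.1]
width: 0.605
```

```bash
python3 -c "
from h import *
o=r.get_obs(); print(o['position'],o['wrist_force'],o['clock'])
grab('scene','scene18'); grab('top','top18')
im=cv2.imread('pics/scene18.png'); cv2.imwrite('pics/c18.png',cv2.resize(im[170:370,200:400],None,fx=2.9,fy=2.9,interpolation=cv2.INTER_CUBIC))
for f in('scene18','top18'):
    im,w=cloud(f)
    rod=w[(w[...,2]>.225)&(w[...,2]<.262)&(w[...,1]>.11)&(w[...,1]<.18)&(np.abs(w[...,0]-.542)<.02)]
    print(f,'rod z',np.percentile(rod[:,2],[50,90]) if len(rod) else 0)
    q=w[(np.hypot(w[...,0]-.555,w[...,1]-.205)<.07)&(w[...,2]>.145)]
    for a,b in((.145,.165),(.228,.242),(.25,.28),(.28,.30)):
        k=q[(q[:,2]>a)&(q[:,2]<b)]; print(a,len(k),k.mean(0).round(4) if len(k) else 0,((k.max(0)+k.min(0))/2).round(4) if len(k) else 0)
"
```

```text
[ 0.47884724 -0.0252072   0.40866105] [-0.26018881 -0.03723469 -0.09486986] 25.1
scene18 rod z [0.23828653 0.24014272]
0.145 388 [0.5564 0.2095 0.1521] [0.5549 0.2052 0.155 ]
0.228 245 [0.5532 0.1892 0.2363] [0.5551 0.1798 0.2349]
0.25 155 [0.5585 0.2075 0.2651] [0.5555 0.2114 0.2649]
0.28 97 [0.556  0.2039 0.2858] [0.5546 0.2027 0.2851]
top18 rod z [0.23873484 0.24106194]
0.145 145 [0.5508 0.1997 0.1532] [0.5549 0.2027 0.1539]
0.228 171 [0.55   0.1794 0.2374] [0.556  0.1731 0.2352]
0.25 51 [0.5538 0.1983 0.2651] [0.5542 0.2081 0.2648]
0.28 77 [0.5549 0.2    0.2868] [0.5554 0.2003 0.2854]
```

View pics/c18.png

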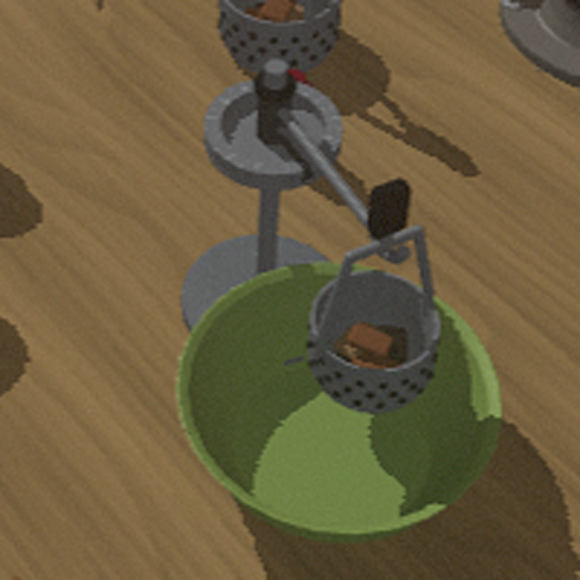

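View pics/top18.png

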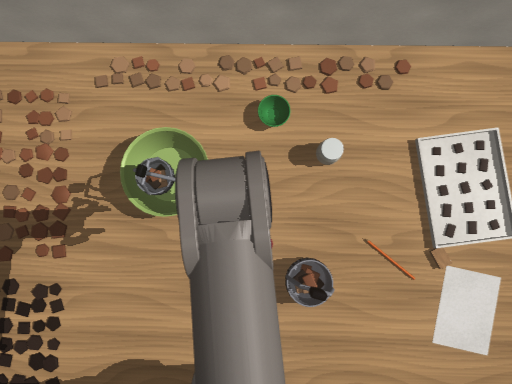

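The basket hangs level above the bowl: the rim centre and the grip top agree within 3 mm. The rod is still at notch height, and the jar (332,150) and green bowl (274,110) haven't moved. I hand the job in.

```bash
python3 -c "
from h import *
print(r.hand_in()); o=r.get_obs(); print(o['clock'],o['position'])"
```

```text
the job is handed in; nothing more can be done
None
the job is handed in; nothing more can be done
```

The hook arm is caught in its notch and the basket hangs level and free above the wash bowl. I handed the job in at about 25 s. The hand-in gave no verdict, so the results below are my own checks.

**Swinging the arm:** I pushed it round counter-clockwise with the closed fingers, slowing near the notch. It dropped in at a heading of about 78°: the rod top went from 243 mm to 238 mm. I read no more than about 3 N at the wrist while pushing. I then backed off.

**Hanging the basket:** I gripped the smaller basket by its hand grip, carried it round over the bench and brought the hoop in over the hook tip. I lowered it in 1 mm steps until its roughly 4 N weight was on the hook, then opened the jaws and withdrew upward.

**Last checks:**
- **Level:** the pan rim centre and the grip top line up within about 3 mm.
- **Over the bowl:** the basket's middle is about 21 mm from the bowl's, seen from above.
- **Arm still caught:** the rod is still at notch height.
- **Bystanders:** the jar and the green bowl look unmoved in the last top view. The thread cone was mostly hidden behind the robot there, so I could not confirm it in that picture, but I never went near it.
- **Robot:** the gripper was clear of everything.

The top and scene cameras disagreed by about 3 mm in y, so I used values between them and the wrist camera's. One wrist reading on the way down looked like early contact but turned out to be noise.

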